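Sort lapping-machine conditioning rings on the wear gauge

ROBOT

A 6-joint arm with a two-finger parallel gripper is mounted at the origin on the work surface. World frame = base frame: x ahead of the robot, y to its left, z up, the work surface at z = 0. Lengths are in m, angles in degrees, forces in N, time in s.
With the tool pointing down it reaches from about 0.3 to 0.85 m from the base axis. Payload 5.4 kg.
Tool frame: the origin (TCP) lies on the centre line of the jaws, within the pads' length; the fingertips stand 22 mm ahead of it and the grasp point (between the pads) lies 3 mm ahead of it; z points along the fingers, y is the line along which they close (so a half turn about z gives the same grasp; the last joint's range is limited). The gripper opens to 85 mm and grips with 20 to 120 N. Pads are 22 mm wide; open, the fingers measure 114 mm over their backs; the gripper's body (76 mm by 85 mm) begins 54 mm behind the grasp point. The pads swing forward as they close: fully open they stand 13 mm farther back than shut.
Start: joints at [-83.199, 9.076, 91.501, -0, 79.423, -12.038], TCP at [0.186, -0.544, 0.253] pointing down, gripper open.
Joint ranges: [-166.64, 166.64], [-54.1, 131.32], [10.49, 154.53], [-73.88, 253.88], [9.74, 151.15], [-171.62, 171.62]. Speed limits (degrees/s): [147.25, 147.25, 180, 180, 180, 180].

INTERFACE

Orientations are given as a 3x3 rotation matrix whose columns are the frame's x, y, z axes.
In Python, from rig import get_obs, cams, workorder gives the robot as it stands.
- The arm moves only by the tool carry_out, never from a script. Its argument "rows" is a list that holds one entry, the list of rows, each a list of 5 numbers: the finger opening in mm, from 0 to 85.4, then the shift along the tool's x, y, z each as a share of 30 cm, from -1 to 1, then the turn about the tool's z as a share of pi/2 rad, from -1 to 1. A call has 1 to 10 rows; each row is the pose to reach, as a shift and turn from the pose commanded when the call began, along the tool's axes at that moment; what a row does not reach only later rows make up. A row lasts 1/8 s, in which the tool goes at most 62.5 mm and 10.7 degrees, less where a joint would pass 70% of its speed; a pose out of reach is approached as far as the arm can. A call with a number of a shift or a turn outside -1 to 1 is refused whole. A call with a gripper value outside its range is refused whole. The fingers move at their own pace and stop on an object; the grip force is fixed at half the most. Time passes only in rows, so rows that repeat a pose let the fingers close. It gives the time, the measured TCP pose, the force, the opening and the grip force at its end, in the units of the state.
- get_obs(): the state, without advancing time (a new reading comes with each control period).
- cams.get_image(name): name is "scene" or "top" or "wrist"; returns a dict with "pixels" (384x512x3 uint8, blue, green, red), "vfov" (degrees; the focal length in pixels is half the picture's height over the tangent of half this angle, whatever the lens; pixels are square), "cx", "cy" (the principal point, pixels), "dist_coeffs" ([k1, k2, p1, p2, k3] as OpenCV has them; the pictures are not rectified), "eye" and "attitude" of the camera in the world. Camera axes: x right, y down, z forward; pixel columns grow to the right and rows downward; lengths in m; the calibration is good to about 2 mm. A picture is of the moment at which its call begins. There is no depth.
- workorder.hand_in(): hands the job in; it is judged then, once.
The state is a dict: "t": time; "qpos": joint angles; "dq": joint speeds; "effort": joint torques, N m; "ee_pos": TCP position; "eef_rot": TCP orientation; "ft_force": force on the tool from outside, world axes, zero at the start; "moment": the same for the moment, N m; "gripper_width": finger opening in m; "grasp_force": force on a finger pad.
Only numpy, scipy, OpenCV 4.12 (cv2) and the standard library are available. Lean on these libraries where they do the work, as an engineer would, in place of code of your own. Each camera call takes 0.05 s, during which the arm holds its last target. There are 200 camera calls.

TASK

Use the wear gauge on the granite plate to sort the three white conditioning rings: a ring that slides under the straightedge is worn, so push it under and draw it out on the other side until it lies flat on the plate, completely clear of the straightedge. A ring that the straightedge stops is still good: do not force it, but lay it flat in the grey tray. Get rings to the far side only by sliding them under, never by lifting them past, and leave the bottle, beaker and brush as they are.

Things in the scene. Friction and masses are not known exactly. Their poses are not given: they have to be found in the camera images.
- plate: Black granite surface plate, 400 mm (own x) by 420 mm (own y), top face 50 mm above the table. Fixed. Origin: centre of its underside, at table height. The rings start on its -y half; own +y is the direction in which rings are pushed under the straightedge.
- bar: Fixed steel straightedge across the plate along own x, 10 mm thick (y), lower edge 28 mm and top 53 mm above the plate. Ends rest on spacer blocks (24 x 36 x 28 mm), inner faces 175 mm either side of the middle; end clamps rise to 65 mm. Origin: on the plate's top face under its middle; axes parallel to the plate's. Rigid: too high a ring stops dead.
- ring_a: White ceramic ring, plain flat tube: outside diameter 84 mm, bore 52 mm (wall 16 mm), 26 mm high if worn, 30 mm if good; which rings are worn is unknown and differs from start to start. 0.25 to 0.5 kg; slides on the plate with about 1 to 5 N. Small dark slots at the foot. Loose, lying flat. Origin: centre of its underside, z along its axis.
- ring_b: White ceramic ring, plain flat tube: outside diameter 84 mm, bore 52 mm (wall 16 mm), 26 mm high if worn, 30 mm if good; which rings are worn is unknown and differs from start to start. 0.25 to 0.5 kg; slides on the plate with about 1 to 5 N. Small dark slots at the foot. Loose, lying flat. Origin: centre of its underside, z along its axis.
- ring_c: White ceramic ring, plain flat tube: outside diameter 84 mm, bore 52 mm (wall 16 mm), 26 mm high if worn, 30 mm if good; which rings are worn is unknown and differs from start to start. 0.25 to 0.5 kg; slides on the plate with about 1 to 5 N. Small dark slots at the foot. Loose, lying flat. Origin: centre of its underside, z along its axis.
- tray: Grey open tray for good rings, 240 mm (own x) by 200 mm (own y) outside, 30 mm high, walls and floor 4 mm. Fixed on the table at the plate's -y end. Origin: centre of its underside.
- bottle: White bottle of suspension with black cap, 68 mm diameter, 150 mm high, standing left of the plate. Bystander. Origin: centre of its underside.
- beaker: Clear plastic beaker, 72 mm rim diameter, 90 mm high. Bystander. Origin: centre of its underside.
- brush: Small hand brush, 170 mm long, lying beyond the tray. Bystander. Origin: underside, near the middle of its length; own x along it.
Mind the look-alikes: they are no part of the job. Leave any red look-alike of the ring_a alone. What is shaped like the ring_b but orange is not meant.

How it is judged (in metres and radians):
At the end, for the whole second after the job is handed in: Two rings lie flat on the plate on the far (+y) side of the straightedge with their centres at least 46 mm beyond its middle line, and the ring that cannot pass under it lies flat on the floor of the tray; all at rest and released (((x of ring_a in the frame of tray between -0.08 and 0.08 m and y of ring_a in the frame of tray between -0.06 and 0.06 m and z of ring_a in the frame of tray between -0.002 and 0.01 m and angle between each of ring_a, ring_b, ring_c's own z axis and vertical below 0.1 rad and linear speed of each of ring_a, ring_b, ring_c below 0.02 m/s and y of each of ring_b, ring_c in the frame of bar above 0.046 m and z of ring_b in the frame of bar between -0.006 and 0.006 m and z of ring_c in the frame of bar between -0.006 and 0.006 m) or (y of each of ring_a, ring_c in the frame of bar above 0.046 m and z of ring_a in the frame of bar between -0.006 and 0.006 m and angle between each of ring_a, ring_b, ring_c's own z axis and vertical below 0.1 rad and linear speed of each of ring_a, ring_b, ring_c below 0.02 m/s and x of ring_b in the frame of tray between -0.08 and 0.08 m and y of ring_b in the frame of tray between -0.06 and 0.06 m and z of ring_b in the frame of tray between -0.002 and 0.01 m and z of ring_c in the frame of bar between -0.006 and 0.006 m) or (y of each of ring_a, ring_b in the frame of bar above 0.046 m and z of ring_a in the frame of bar between -0.006 and 0.006 m and angle between each of ring_a, ring_b, ring_c's own z axis and vertical below 0.1 rad and linear speed of each of ring_a, ring_b, ring_c below 0.02 m/s and z of ring_b in the frame of bar between -0.006 and 0.006 m and x of ring_c in the frame of tray between -0.08 and 0.08 m and y of ring_c in the frame of tray between -0.06 and 0.06 m and z of ring_c in the frame of tray between -0.002 and 0.01 m))); the robot touches nothing.
It fails at once if a ring is rammed or forced against the straightedge (over 60 N) (contact force between any of ring_a, ring_b, ring_c and bar above 60 N).
It fails at once if a ring is off the plate's face (lifted more than 12 mm) beyond the straightedge: it was carried past it instead of slid under it ((y of ring_a in the frame of bar above 0 m and z of ring_a in the frame of bar above 0.012 m) or (y of ring_b in the frame of bar above 0 m and z of ring_b in the frame of bar above 0.012 m) or (y of ring_c in the frame of bar above 0 m and z of ring_c in the frame of bar above 0.012 m)).
It fails at once if the bottle is moved by more than 25 mm or tipped (distance of bottle from where it was at the start of the episode above 0.025 m or angle between bottle's own z axis and vertical above 0.4 rad).
It fails at once if the beaker is moved by more than 25 mm or tipped (distance of beaker from where it was at the start of the episode above 0.025 m or angle between beaker's own z axis and vertical above 0.4 rad).
It fails at once if the brush is moved by more than 25 mm or tipped (distance of brush from where it was at the start of the episode above 0.025 m or angle between brush's own z axis and vertical above 0.4 rad).
It also fails if it takes over 72 s, if anything falls off the work surface, if the arm or the gripper's body presses on something with over 40 N, if the wrist force passes 120 N, or if a joint passes its speed limit or range.

## Working session

There is one attempt and no reset: what is moved stays moved. The work goes in short steps, Python scripts to look and compute and a tool call to move; the robot and the scene stay as the last step left them, time stands still between calls to the robot, and variables do not carry over. Pictures are saved under pics/ and viewed, at most 10 in all, crops included, and the job is handed in when it is done.

Besides the shell and the picture viewer there is one more tool, called by a JSON object that holds its "method" and its "body". carry_out: Moves the arm, as the interface text tells. Shift numbers are shares of 30 cm and turn numbers shares of pi/2 rad, none past 1 either way. Its arguments: {"type":"object","properties":{"rows":{"type":"array","items":{"type":"array","items":{"type":"array","items":{"type":"number"}}}}},"required":["rows"]}

```bash
mkdir -p pics
python3 - <<'E'
from rig import get_obs, cams
import cv2, numpy as np, pickle
o=get_obs();print(o)
for n in("scene","top","wrist"):
    c=cams.get_image(n);p=c['pixels'];cv2.imwrite(f'pics/{n}0.png',p)
    pickle.dump(c,open(f'{n}0.pkl','wb'))
    print(n,{k:v for k,v in c.items() if k!='pixels'})
a=cv2.imread('pics/scene0.png');b=cv2.imread('pics/top0.png')
E
```

```text
{'t': 0.0, 'qpos': array([-8.31993137e+01,  9.11408218e+00,  9.15725432e+01, -3.78450356e-04,
        7.94232798e+01, -1.20371891e+01]), 'dq': array([ 0.0504    , -0.06495409, -0.00361811,  0.07087575, -0.04116678,
       -0.0515262 ]), 'effort': array([ 2.86815848e-04, -3.96004844e+01, -3.31429160e+01, -2.97715924e-04,
        8.58093059e-03, -8.39379425e-06]), 'ee_pos': array([ 0.18557876, -0.54363393,  0.25229959]), 'eef_rot': array([[ 9.46435672e-01,  3.22892342e-01, -2.33593198e-04],
       [ 3.22892187e-01, -9.46433839e-01,  1.90393982e-03],
       [ 3.93687081e-04, -1.87738198e-03, -9.99998160e-01]]), 'ft_force': array([-1.16352462, -0.34802644,  0.04680247]), 'moment': array([ 0.02108795, -0.00711538,  0.00978229]), 'grasp_force': 0.0, 'gripper_width': 0.08565947682703098}
scene {'vfov': 54.104827390038224, 'cx': 248.9590533666832, 'cy': 187.93023791493349, 'dist_coeffs': array([-0.09980247,  0.        ,  0.        ,  0.        ,  0.        ]), 'eye': array([1.20291919, 0.32939371, 0.88254976]), 'attitude': array([[-0.39469029,  0.71407855, -0.57819668],
       [ 0.91879568,  0.3107341 , -0.24343132],
       [ 0.00583634, -0.6273246 , -0.77873602]])}
top {'vfov': 45.94290249902393, 'cx': 257.01654078034534, 'cy': 184.65307347865763, 'dist_coeffs': array([-0.04254394,  0.        ,  0.        ,  0.        ,  0.        ]), 'eye': array([0.49554558, 0.05032964, 1.47829422]), 'attitude': array([[ 0.02291455, -0.99817447,  0.05588076],
       [-0.99972492, -0.02259889,  0.00627426],
       [-0.00499996, -0.05600916, -0.99841774]])}
wrist {'vfov': 64.05898988844413, 'cx': 256.4320985091318, 'cy': 187.68575152659156, 'dist_coeffs': array([-0.0795569,  0.       ,  0.       ,  0.       ,  0.       ]), 'eye': array([ 0.25350765, -0.52124557,  0.37260406]), 'attitude': array([[ 0.3221682 , -0.90855533, -0.26596028],
       [-0.9466806 , -0.30974644, -0.08861702],
       [-0.00186678,  0.28032902, -0.95990216]])}
```

View pics/top0.png

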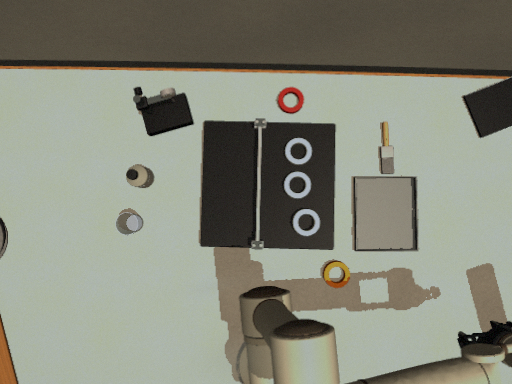

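View pics/scene0.png

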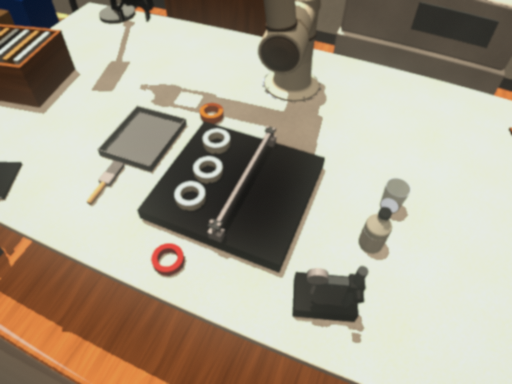

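The top view shows the plate at cols 202–335, rows 121–248, with the bar near col 260. The rings are at about (298,151), (297,184) and (306,222), and the tray spans (352–417, 177–250). The red and orange look-alikes, bottle, beaker and brush are all clear of these. The scene view agrees.

```bash
cat > h.py <<'E'
import cv2, numpy as np, pickle
from scipy.optimize import least_squares
def K(c):
    h=c['pixels'].shape[0]; f=h/2/np.tan(np.radians(c['vfov']/2))
    return np.array([[f,0,c['cx']],[0,f,c['cy']],[0,0,1]])
def ray(c,p):
    p=np.array(p,float).reshape(-1,1,2)
    u=cv2.undistortPoints(p,K(c),c['dist_coeffs']).reshape(-1,2)
    d=np.c_[u,np.ones(len(u))]@np.array(c['attitude']).T
    return np.array(c['eye']),d/np.linalg.norm(d,axis=1)[:,None]
def plane(c,p,z):
    e,d=ray(c,p); return e+d*((z-e[2])/d[:,2])[:,None]
def tri(c1,p1,c2,p2):
    e1,d1=ray(c1,p1); e2,d2=ray(c2,p2); out=[]
    for a,b in zip(d1,d2):
        A=np.eye(3)-np.outer(a,a); B=np.eye(3)-np.outer(b,b)
        x=np.linalg.solve(A+B,A@e1+B@e2)
        out.append(np.r_[x,np.linalg.norm(A@(x-e1))+np.linalg.norm(B@(x-e2))])
    return np.array(out)
def rings(c,lo=150):
    p=c['pixels'];hsv=cv2.cvtColor(p,cv2.COLOR_BGR2HSV)
    return hsv
E
python3 - <<'E'
from h import *
T=pickle.load(open('top0.pkl','rb'));S=pickle.load(open('scene0.pkl','rb'))
np.set_printoptions(precision=4,suppress=True)
res={}
for n,c in(('top',T),('scene',S)):
    g=cv2.cvtColor(c['pixels'],cv2.COLOR_BGR2GRAY)
    # plate
    m=cv2.morphologyEx((g<75).astype(np.uint8),cv2.MORPH_CLOSE,np.ones((3,3)))
    x0,y0,x1,y1=(190,110,345,260) if n=='top' else (130,115,335,280)
    mm=np.zeros_like(m);mm[y0:y1,x0:x1]=m[y0:y1,x0:x1]
    cs,_=cv2.findContours(mm,cv2.RETR_EXTERNAL,cv2.CHAIN_APPROX_NONE)
    pts=np.vstack([k for k in cs if cv2.contourArea(k)>300])
    hull=cv2.convexHull(pts)
    q=cv2.approxPolyDP(hull,8,True)[:,0]
    print(n,'plate',q.tolist(),plane(c,q,.05)[:,:2].tolist(),cv2.minAreaRect(hull))
    # rings: bright blobs whose surrounding is in plate hull
    pm=np.zeros_like(m);cv2.fillConvexPoly(pm,hull,1)
    w=((g>130)&(pm>0)).astype(np.uint8)
    cs,hi=cv2.findContours(w,cv2.RETR_CCOMP,cv2.CHAIN_APPROX_NONE)
    for i,k in enumerate(cs):
        if hi[0][i][3]<0 and cv2.contourArea(k)>200 and hi[0][i][2]>=0:
            e=cv2.fitEllipse(k);h=cv2.fitEllipse(cs[hi[0][i][2]])
            print('ring',np.round(e[0],1),np.round(e[1],1),'hole',np.round(h[0],1),np.round(h[1],1),plane(c,[h[0]],.078)[0])
g=cv2.cvtColor(T['pixels'],cv2.COLOR_BGR2GRAY)
print('row180',g[180,195:345].tolist());print('traycols',g[215,340:430].tolist());print('trayrows',g[165:260,385].tolist())
print('barcol', [ (r,T['pixels'][r,252:270,1].tolist()) for r in(118,124,135,235,244,248)])
E
```

```text
top plate [[334, 125], [331, 249], [201, 245], [205, 121]] [[0.7713055985770287, -0.18149832043627923], [0.37861766644429595, -0.17735842305804933], [0.3816933506628772, 0.2308711375044889], [0.7750350713515715, 0.2298455434476081]] ((267.64044189453125, 184.82138061523438), (132.78390502929688, 125.58121490478516), 1.301952600479126)
ring [306.  221.9] [25.9 26.3] hole [306.1 221.8] [17.7 18.2] [ 0.4626 -0.0947  0.078 ]
ring [297.2 184.5] [25.5 26.1] hole [297.1 184.3] [17.8 17.9] [ 0.5777 -0.065   0.078 ]
ring [298.1 150.6] [25.4 25.8] hole [298.2 150.6] [17.6 17.7] [ 0.6828 -0.0663  0.078 ]
scene plate [[204, 121], [323, 159], [278, 271], [140, 214]] [[0.3812870784079212, -0.18141969861332036], [0.3904902933169282, 0.23154366348356803], [0.7944715909099147, 0.23592024736101364], [0.7860008969821026, -0.1658790397155302]] ((230.54971313476562, 187.5552520751953), (154.00611877441406, 121.89519500732422), 21.447736740112305)
ring [189.2 193.1] [24.2 30.6] hole [189.1 193. ] [14.3 18.3] [ 0.6869 -0.0646  0.078 ]
ring [207.3 166.9] [21.9 28.9] hole [207.4 166.7] [12.9 17. ] [ 0.5811 -
[... 1515 characters left out ...]
 140, 139, 141, 138, 140, 141, 138, 140, 138, 139, 138, 138, 140, 137, 140, 141, 140, 140, 140, 139, 138, 131, 62, 65, 135, 179, 176, 179, 178, 178, 176, 179, 178]
barcol [(118, [182, 179, 180, 157, 118, 124, 128, 130, 131, 130, 132, 131, 137, 164, 184, 181, 180, 185]), (124, [19, 14, 75, 98, 87, 81, 81, 85, 85, 86, 80, 78, 94, 103, 80, 38, 29, 32]), (135, [36, 35, 29, 22, 21, 17, 127, 172, 171, 133, 27, 38, 35, 34, 40, 39, 37, 31]), (235, [16, 11, 17, 53, 137, 175, 165, 110, 44, 45, 44, 39, 40, 46, 45, 42, 46, 45]), (244, [134, 159, 148, 99, 90, 91, 74, 127, 169, 162, 153, 112, 47, 41, 46, 47, 48, 43]), (248, [98, 96, 95, 98, 98, 93, 88, 90, 92, 98, 128, 159, 173, 174, 176, 175, 155, 130])]
```

Run:
```python
from h import *
T=pickle.load(open('top0.pkl','rb'));S=pickle.load(open('scene0.pkl','rb'))
np.set_printoptions(precision=4,suppress=True)
print('tri',tri(T,[[306.1,221.8],[297.15,184.4],[298.15,150.6]],S,[[215.8,137.65],[207.4,166.8],[189.1,193.05]]))
g=cv2.cvtColor(T['pixels'],cv2.COLOR_BGR2GRAY).astype(float)
P=[]
for r in list(range(134,236,4)):
    w=np.clip(g[r,250:268]-70,0,None);P.append([(w*np.arange(250,268)).sum()/w.sum(),r])
W=plane(T,P,.103);k=np.polyfit(W[:,0],W[:,1],1);print('bar y=kx+b',k,'yaw deg',np.degrees(np.arctan(k[0])),'y at .46,.58,.68',np.polyval(k,[.4626,.5777,.6828]))
print('tray outer',plane(T,[[352.0,215],[417,215],[385,176.],[385,250.5]],.03)[:,:2].tolist())
# tray by contour
m=((g<160)).astype(np.uint8);z=np.zeros_like(m);z[171:256,345:425]=m[171:256,345:425]
m=cv2.morphologyEx(z,cv2.MORPH_OPEN,np.ones((9,9)))
cs,_=cv2.findContours(m,cv2.RETR_EXTERNAL,cv2.CHAIN_APPROX_NONE);k=max(cs,key=cv2.contourArea)
b=cv2.minAreaRect(k);print(b,plane(T,[b[0]],.03))
# plate mid in top
print('plate edge y at z=.05',plane(T,[[201.3,180],[334.5,180]],.05)[:,:2].tolist())
q=tri(T,[[334,125],[205,121]],S,[[140,214],[278,271]]);print('plate far corners',q)
```

```text
tri [[ 0.4627 -0.0949  0.0773  0.0001]
 [ 0.5777 -0.0653  0.073   0.0004]
 [ 0.6836 -0.0669  0.0728  0.0003]]
bar y=kx+b [-0.0015  0.0556] yaw deg -0.08375009384884169 y at .46,.58,.68 [0.055  0.0548 0.0546]
tray outer [[0.48642355394038556, -0.2460762568535253], [0.49088554148328317, -0.4550434556582621], [0.6137457910661784, -0.35097315615779945], [0.37578175607925585, -0.35301985475152003]]
((384.5, 213.5), (75.0, 67.0), 90.0) [[ 0.4935 -0.3503  0.03  ]]
plate edge y at z=.05 [[0.5862380723758678, 0.23589476328993564], [0.5957600960370366, -0.18525196238885466]]
plate far corners [[ 0.7746 -0.1832  0.0251  0.0053]
 [ 0.7806  0.2331  0.022   0.0006]]
```

The ring tops triangulate at 77.3, 73.0 and 72.8 mm, so the ring nearest the robot is about 4 mm taller and probably the good one. The bar middle is at y ≈ 0.055 and the plate yaw is about 0.

{"method": "carry_out", "body": {"rows": [[[36, 0.42, -0.217, 0, -0.4], [36, 0.838, -0.434, 0, -0.791], [36, 0.838, -0.434, 0, -0.791], [36, 0.838, -0.434, 0, -0.791], [36, 0.838, -0.434, 0, -0.791], [36, 0.838, -0.434, 0, -0.791], [36, 0.838, -0.434, 0, -0.791], [36, 0.838, -0.434, 0, -0.791], [36, 0.838, -0.434, 0, -0.791]]]}}

```text
t: 1.27
ee_pos: [0.3814, -0.3398, 0.2531]
eef_rot: [[0.002, 1.0, -0.0], [1.0, -0.002, 0.0], [0.0, -0.0, -1.0]]
ft_force: [0.2, 0.2, 0.1]
gripper_width: 0.036
grasp_force: 0.0
```

{"method": "carry_out", "body": {"rows": [[[36, 0.683, 0.655, 0.2, 0], [36, 0.683, 0.655, 0.2, 0], [36, 0.683, 0.655, 0.2, 0], [36, 0.683, 0.655, 0.2, 0], [36, 0.683, 0.655, 0.25, 0], [36, 0.683, 0.655, 0.4, 0], [36, 0.683, 0.655, 0.5, 0], [36, 0.683, 0.655, 0.57, 0], [36, 0.683, 0.655, 0.57, 0]]]}}

```text
t: 2.4
ee_pos: [0.5764, -0.1343, 0.0802]
eef_rot: [[0.001, 1.0, -0.004], [1.0, -0.001, 0.002], [0.002, -0.004, -1.0]]
ft_force: [-0.7, 1.0, 0.8]
gripper_width: 0.0361
grasp_force: 0.0
```

Run:
```python
from rig import cams
import cv2
cv2.imwrite('pics/w1.png',cams.get_image('wrist')['pixels'])
```

```text
(no output)
```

View pics/w1.png

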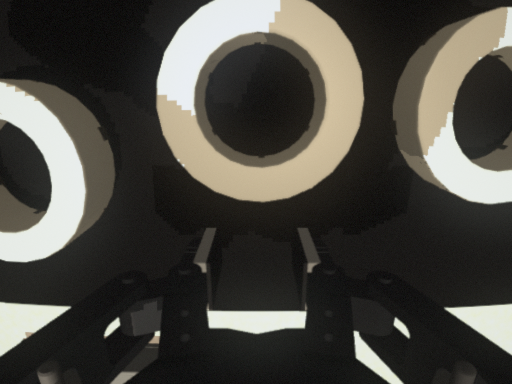

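The wrist view shows ring 2 centred at (260,95) and the finger gap centred at col 258, so the fingers straddle the ring's axis with its neighbours clear.

{"method": "carry_out", "body": {"rows": [[[36, 0.03, 0, 0.005, 0], [36, 0.06, 0, 0.005, 0], [36, 0.1, 0, 0.005, 0], [36, 0.14, 0, 0.005, 0], [36, 0.18, 0, 0.005, 0], [36, 0.22, 0, 0.005, 0], [36, 0.25, 0, 0.005, 0], [36, 0.265, 0, 0.005, 0], [36, 0.27, 0, 0.005, 0], [36, 0.27, 0, 0.005, 0]]]}}

```text
t: 3.7
ee_pos: [0.5778, -0.0537, 0.0806]
eef_rot: [[-0.0, 1.0, -0.0], [1.0, 0.0, 0.0], [0.0, -0.0, -1.0]]
ft_force: [0.5, -2.6, 2.1]
gripper_width: 0.0358
grasp_force: 1.0
```

```bash
cat >> h.py <<'E'
def see(view='top'):
    from rig import cams
    c=cams.get_image(view);g=cv2.cvtColor(c['pixels'],cv2.COLOR_BGR2GRAY);out=[]
    w=(g>115).astype(np.uint8)
    cs,hi=cv2.findContours(w,cv2.RETR_CCOMP,cv2.CHAIN_APPROX_NONE)
    for i,k in enumerate(cs):
        if hi[0][i][3]>=0 and 60<cv2.contourArea(k)<600 and len(k)>5:
            e=cv2.fitEllipse(k)
            if min(e[1])/max(e[1])>.55: out.append(np.round(np.r_[plane(c,[e[0]],.076)[0][:2],e[0],e[1]],3))
    return c,out
E
python3 - <<'E'
from h import *
for v in('top','scene'): print(v,*see(v)[1],sep='\n')
E
```

```text
top
[2.22000e-01 1.87000e-01 2.12731e+02 2.98073e+02 1.57130e+01 2.31350e+01]
[ 2.98000e-01 -1.98000e-01  3.38468e+02  2.76045e+02  1.31250e+01
  1.68290e+01]
[ 3.13000e-01 -1.79000e-01  3.32581e+02  2.71033e+02  2.24490e+01
  2.41110e+01]
[  0.444   0.461 126.546 223.492  21.068  23.425]
[  0.6     0.45  131.911 173.637  13.227  14.481]
[  0.593   0.425 139.782 175.916  21.792  28.659]
[ 8.42000e-01 -3.80000e-02  2.89820e+02  1.00038e+02  2.73250e+01
  2.76630e+01]
scene
[ 6.86000e-01 -6.50000e-02  1.89235e+02  1.93074e+02  1.37690e+01
  1.75990e+01]
[ 5.81000e-01 -6.00000e-03  2.25347e+02  1.73119e+02  1.43050e+01
  1.78530e+01]
[ 8.95000e-01 -1.00000e-03  1.70575e+02  2.64998e+02  1.89970e+01
  2.76740e+01]
[ 8.72000e-01 -2.80000e-02  1.65598e+02  2.53363e+02  1.31030e+01
  2.22900e+01]
[  0.64    0.427 371.383 241.466  21.859  26.34 ]
[  0.542   0.441 384.368 213.955  13.707  15.868]
[-9.00000e-02 -3.42000e-01  2.22229e+02  3.75810e+01  2.39960e+01
  3.49150e+01]
```

{"method": "carry_out", "body": {"rows": [[[36, 0.015, 0, 0, 0], [36, 0.025, 0, 0, 0], [36, 0.03, 0, 0, 0], [36, 0.035, 0, 0, 0], [36, 0.04, 0, 0, 0], [36, 0.043, 0, 0, 0]]]}}

```text
t: 4.55
ee_pos: [0.5777, -0.0407, 0.0807]
eef_rot: [[-0.001, 1.0, -0.0], [1.0, 0.001, 0.0], [0.0, -0.0, -1.0]]
ft_force: [0.1, -1.7, 0.8]
gripper_width: 0.0361
grasp_force: 0.8
```

{"method": "carry_out", "body": {"rows": [[[36, 0.003, 0, 0, 0], [36, 0.006, 0, 0, 0], [36, 0.009, 0, 0, 0]]]}}

```text
t: 4.92
ee_pos: [0.5777, -0.038, 0.0807]
eef_rot: [[-0.0, 1.0, -0.0], [1.0, 0.0, 0.0], [0.0, -0.0, -1.0]]
ft_force: [-0.3, -0.9, -1.2]
gripper_width: 0.0363
grasp_force: 0.7
```

{"method": "carry_out", "body": {"rows": [[[36, 0.003, 0, 0, 0], [36, 0.006, 0, 0, 0], [36, 0.009, 0, 0, 0]]]}}

```text
t: 5.3
ee_pos: [0.5778, -0.0354, 0.0808]
eef_rot: [[-0.001, 1.0, -0.0], [1.0, 0.001, 0.0], [0.0, -0.0, -1.0]]
ft_force: [1.0, -0.8, -0.5]
gripper_width: 0.0363
grasp_force: 0.6
```

{"method": "carry_out", "body": {"rows": [[[36, 0.003, 0, 0, 0], [36, 0.006, 0, 0, 0], [36, 0.009, 0, 0, 0]]]}}

```text
t: 5.68
ee_pos: [0.5779, -0.0327, 0.0808]
eef_rot: [[-0.001, 1.0, 0.0], [1.0, 0.001, -0.0], [-0.0, 0.0, -1.0]]
ft_force: [-0.4, -1.3, -1.2]
gripper_width: 0.0359
grasp_force: 0.6
```

{"method": "carry_out", "body": {"rows": [[[36, 0.003, 0, 0, 0], [36, 0.006, 0, 0, 0], [36, 0.009, 0, 0, 0]]]}}

```text
t: 6.05
ee_pos: [0.5779, -0.03, 0.0808]
eef_rot: [[-0.001, 1.0, -0.0], [1.0, 0.001, 0.0], [0.0, -0.0, -1.0]]
ft_force: [-0.2, -1.2, -0.3]
gripper_width: 0.0362
grasp_force: 0.6
```

{"method": "carry_out", "body": {"rows": [[[36, 0.003, 0, 0, 0], [36, 0.006, 0, 0, 0], [36, 0.009, 0, 0, 0]]]}}

```text
t: 6.42
ee_pos: [0.5779, -0.0273, 0.0808]
eef_rot: [[-0.001, 1.0, -0.0], [1.0, 0.001, 0.0], [0.0, -0.0, -1.0]]
ft_force: [0.1, -1.5, -0.2]
gripper_width: 0.0356
grasp_force: 0.6
```

{"method": "carry_out", "body": {"rows": [[[36, 0.02, 0, 0, 0], [36, 0.045, 0, 0, 0], [36, 0.07, 0, 0, 0], [36, 0.095, 0, 0, 0], [36, 0.12, 0, 0, 0], [36, 0.145, 0, 0, 0], [36, 0.165, 0, 0, 0], [36, 0.18, 0, 0, 0], [36, 0.19, 0, 0, 0], [36, 0.19, 0, 0, 0]]]}}

```text
t: 7.68
ee_pos: [0.5778, 0.0299, 0.0808]
eef_rot: [[-0.001, 1.0, -0.0], [1.0, 0.001, 0.0], [0.0, -0.0, -1.0]]
ft_force: [0.3, -0.0, -0.4]
gripper_width: 0.0361
grasp_force: 0.0
```

Run:
```python
from rig import cams
import cv2, numpy as np
s=cams.get_image('scene')['pixels'];w=cams.get_image('wrist')['pixels']
a=cv2.resize(s[90:290,120:340],(440,400));b=cv2.resize(w,(350,262));c=np.zeros((400,790,3),np.uint8);c[:,:440]=a;c[:262,440:]=b
cv2.imwrite('pics/p2.png',c)
```

```text
(no output)
```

View pics/p2.png

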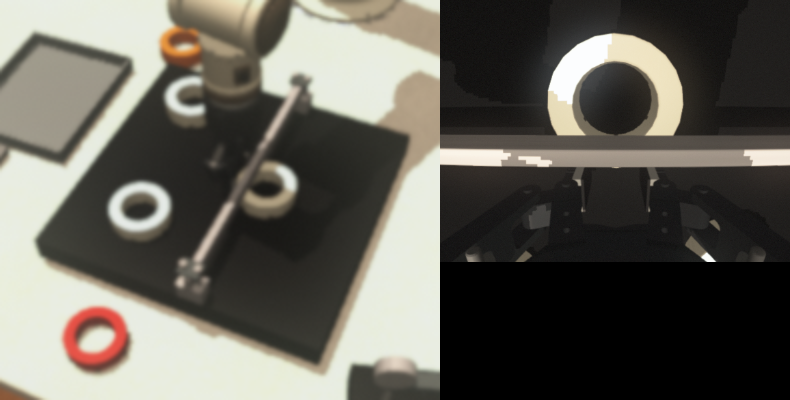

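The picture shows ring 2 halfway under the bar: it is sticking out the far side, with its near wall hidden.

Run:
```python
from h import *
from rig import cams
c=cams.get_image('wrist');g=cv2.cvtColor(c['pixels'],cv2.COLOR_BGR2GRAY)
m=(g>110).astype(np.uint8);m[195:]=0
n,l,s,ce=cv2.connectedComponentsWithStats(m)
i=1+s[1:,4].argmax();x,y,w,h,a=s[i];print(s[i])
xs=np.where(l[y]==i)[0];P=[[xs.mean(),y],[x,0],[x+w,0]]
for j in(1,2):
    col=x if j==1 else x+w-1; P[j][1]=np.where(l[:,col]==i)[0].mean()
print(P,plane(c,P,.076))
```

```text
[  157    48   199   147 14436]
[[np.float64(253.5), np.int32(48)], [np.int32(157), np.float64(153.5)], [np.int32(356), np.float64(150.0)]] [[0.5771372  0.11946292 0.076     ]
 [0.53698013 0.07890018 0.076     ]
 [0.61942672 0.080329   0.076     ]]
```

{"method": "carry_out", "body": {"rows": [[[36, -0.02, 0, 0, 0], [0, -0.02, 0, -0.15, 0], [0, -0.02, 0, -0.27, 0], [0, -0.02, 0, -0.27, 0], [0, 0.1, 0, -0.27, 0], [0, 0.195, 0, -0.27, 0], [0, 0.195, 0, -0.27, 0]]]}}

```text
t: 8.7
ee_pos: [0.5769, 0.0893, 0.1605]
eef_rot: [[-0.003, 1.0, -0.002], [1.0, 0.003, 0.0], [0.0, -0.002, -1.0]]
ft_force: [0.2, 0.1, -0.3]
gripper_width: 0.0002
grasp_force: 0.0
```

{"method": "carry_out", "body": {"rows": [[[0, -0.018, 0, 0, 0], [0, -0.018, 0, 0.1, 0], [0, -0.018, 0, 0.2, 0], [0, -0.018, 0, 0.25, 0], [0, -0.018, 0, 0.27, 0], [0, -0.018, 0, 0.27, 0]]]}}

```text
t: 9.45
ee_pos: [0.5782, 0.0823, 0.0812]
eef_rot: [[-0.0, 1.0, 0.001], [1.0, 0.0, -0.0], [-0.0, 0.001, -1.0]]
ft_force: [-0.2, -0.1, 0.4]
gripper_width: 0.0003
grasp_force: 0.0
```

{"method": "carry_out", "body": {"rows": [[[0, 0.02, 0, 0, 0], [0, 0.04, 0, 0, 0], [0, 0.07, 0, 0, 0], [0, 0.1, 0, 0, 0], [0, 0.13, 0, 0, 0], [0, 0.16, 0, 0, 0], [0, 0.19, 0, 0, 0], [0, 0.21, 0, 0, 0], [0, 0.22, 0, 0, 0], [0, 0.22, 0, 0, 0]]]}}

```text
t: 10.7
ee_pos: [0.5775, 0.1492, 0.0805]
eef_rot: [[-0.0, 1.0, -0.001], [1.0, 0.0, 0.001], [0.001, -0.001, -1.0]]
ft_force: [0.0, 0.2, 0.8]
gripper_width: 0.0002
grasp_force: 0.0
```

{"method": "carry_out", "body": {"rows": [[[0, -0.02, 0, 0, 0], [0, -0.02, 0, -0.15, 0], [0, -0.02, 0, -0.27, 0], [36, -0.02, 0, -0.27, 0], [36, -0.2, 0.1, -0.27, 0], [36, -0.4, 0.2, -0.27, 0], [36, -0.6, 0.3, -0.27, 0], [36, -0.8, 0.353, -0.27, 0], [36, -0.945, 0.353, -0.27, 0], [36, -0.945, 0.353, -0.27, 0]]]}}

```text
t: 11.95
ee_pos: [0.6828, -0.139, 0.1598]
eef_rot: [[0.005, 1.0, -0.002], [1.0, -0.005, 0.0], [0.0, -0.002, -1.0]]
ft_force: [0.0, 1.3, 0.2]
gripper_width: 0.0362
grasp_force: 0.0
```

Run:
```python
from h import *
for v in('top','scene'): print(v,*[o for o in see(v)[1] if .4<o[0]<.75 and abs(o[1])<.22],sep='\n')
```

```text
top
[5.77000e-01 1.33000e-01 2.33188e+02 1.83090e+02 1.74200e+01 1.77650e+01]
[ 5.62000e-01 -2.01000e-01  3.40863e+02  1.90298e+02  1.01770e+01
  1.63440e+01]
scene
[ 6.87000e-01 -6.50000e-02  1.88971e+02  1.93306e+02  1.49880e+01
  1.84740e+01]
[5.80000e-01 1.34000e-01 2.71471e+02 1.88030e+02 1.33280e+01 1.75650e+01]
[ 4.62000e-01 -9.60000e-02  2.15721e+02  1.37828e+02  9.98100e+00
  1.48380e+01]
```

Ring 2 is clear at y ≈ 0.133, which is 78 mm past the bar. Next is the far ring.

{"method": "carry_out", "body": {"rows": [[[36, 0, 0, 0.1, 0], [36, 0, 0, 0.2, 0], [36, 0, 0, 0.26, 0], [36, 0, 0, 0.265, 0], [36, 0.03, 0, 0.265, 0], [36, 0.06, 0, 0.265, 0], [36, 0.1, 0, 0.265, 0], [36, 0.14, 0, 0.265, 0], [36, 0.18, 0, 0.265, 0], [36, 0.18, 0, 0.265, 0]]]}}

```text
t: 13.3
ee_pos: [0.6836, -0.079, 0.0821]
eef_rot: [[-0.002, 1.0, -0.001], [1.0, 0.002, 0.001], [0.001, -0.001, -1.0]]
ft_force: [0.2, 0.5, 0.1]
gripper_width: 0.0359
grasp_force: 0.0
```

Run:
```python
from h import *
for v in('top','scene'): print(v,*[o for o in see(v)[1] if .4<o[0]<.75 and abs(o[1])<.22],sep='\n')
```

```text
top
[5.77000e-01 1.32000e-01 2.33445e+02 1.83192e+02 1.76520e+01 1.81700e+01]
scene
[ 6.87000e-01 -2.90000e-02  2.00630e+02  1.97489e+02  1.54030e+01
  1.90900e+01]
[5.79000e-01 1.33000e-01 2.71214e+02 1.87872e+02 1.37600e+01 1.80820e+01]
[ 4.63000e-01 -9.60000e-02  2.15678e+02  1.37873e+02  1.02720e+01
  1.48020e+01]
```

{"method": "carry_out", "body": {"rows": [[[36, 0.025, 0, 0, 0], [36, 0.05, 0, 0, 0], [36, 0.075, 0, 0, 0], [36, 0.095, 0, 0, 0], [36, 0.105, 0, 0, 0], [36, 0.11, 0, 0, 0]]]}}

```text
t: 14.15
ee_pos: [0.6838, -0.0476, 0.0823]
eef_rot: [[-0.001, 1.0, 0.0], [1.0, 0.001, -0.0], [-0.0, 0.0, -1.0]]
ft_force: [-0.3, -1.2, -0.5]
gripper_width: 0.0359
grasp_force: 0.7
```

{"method": "carry_out", "body": {"rows": [[[36, 0.003, 0, 0, 0], [36, 0.006, 0, 0, 0], [36, 0.009, 0, 0, 0]]]}}

```text
t: 14.52
ee_pos: [0.6838, -0.0451, 0.0823]
eef_rot: [[-0.0, 1.0, 0.0], [1.0, 0.0, -0.0], [-0.0, 0.0, -1.0]]
ft_force: [-0.2, -1.5, -0.5]
gripper_width: 0.0359
grasp_force: 0.7
```

{"method": "carry_out", "body": {"rows": [[[36, 0.003, 0, 0, 0], [36, 0.006, 0, 0, 0], [36, 0.009, 0, 0, 0]]]}}

```text
t: 14.9
ee_pos: [0.6838, -0.0423, 0.0823]
eef_rot: [[-0.0, 1.0, 0.0], [1.0, 0.0, -0.0], [-0.0, 0.0, -1.0]]
ft_force: [0.5, -1.7, -0.8]
gripper_width: 0.0358
grasp_force: 0.7
```

{"method": "carry_out", "body": {"rows": [[[36, 0.003, 0, 0, 0], [36, 0.006, 0, 0, 0], [36, 0.009, 0, 0, 0]]]}}

```text
t: 15.28
ee_pos: [0.6838, -0.0396, 0.0823]
eef_rot: [[-0.001, 1.0, 0.0], [1.0, 0.001, -0.0], [-0.0, 0.0, -1.0]]
ft_force: [-0.2, -1.2, -0.7]
gripper_width: 0.0361
grasp_force: 0.7
```

{"method": "carry_out", "body": {"rows": [[[36, 0.003, 0, 0, 0], [36, 0.006, 0, 0, 0], [36, 0.009, 0, 0, 0]]]}}

```text
t: 15.65
ee_pos: [0.6838, -0.0369, 0.0823]
eef_rot: [[-0.0, 1.0, 0.0], [1.0, 0.0, -0.0], [-0.0, 0.0, -1.0]]
ft_force: [-0.8, -2.5, -1.0]
gripper_width: 0.0358
grasp_force: 0.7
```

{"method": "carry_out", "body": {"rows": [[[36, 0.003, 0, 0, 0], [36, 0.006, 0, 0, 0], [36, 0.009, 0, 0, 0]]]}}

```text
t: 16.02
ee_pos: [0.6838, -0.0342, 0.0823]
eef_rot: [[-0.001, 1.0, 0.0], [1.0, 0.001, 0.0], [0.0, 0.0, -1.0]]
ft_force: [-0.1, -0.8, -1.6]
gripper_width: 0.0357
grasp_force: 0.7
```

{"method": "carry_out", "body": {"rows": [[[36, 0.003, 0, 0, 0], [36, 0.006, 0, 0, 0], [36, 0.009, 0, 0, 0]]]}}

```text
t: 16.4
ee_pos: [0.6838, -0.0315, 0.0823]
eef_rot: [[-0.0, 1.0, 0.0], [1.0, 0.0, 0.0], [0.0, 0.0, -1.0]]
ft_force: [0.0, -1.4, -0.9]
gripper_width: 0.0359
grasp_force: 0.7
```

{"method": "carry_out", "body": {"rows": [[[36, 0.003, 0, 0, 0], [36, 0.006, 0, 0, 0], [36, 0.009, 0, 0, 0]]]}}

```text
t: 16.77
ee_pos: [0.6838, -0.0288, 0.0823]
eef_rot: [[-0.001, 1.0, 0.0], [1.0, 0.001, -0.0], [-0.0, 0.0, -1.0]]
ft_force: [0.3, -2.5, -0.7]
gripper_width: 0.0362
grasp_force: 0.7
```

It passes as well; pushing on with the same pattern as for ring 2.

{"method": "carry_out", "body": {"rows": [[[36, 0.02, 0, 0, 0], [36, 0.045, 0, 0, 0], [36, 0.07, 0, 0, 0], [36, 0.095, 0, 0, 0], [36, 0.12, 0, 0, 0], [36, 0.145, 0, 0, 0], [36, 0.165, 0, 0, 0], [36, 0.18, 0, 0, 0], [36, 0.195, 0, 0, 0], [36, 0.195, 0, 0, 0]]]}}

```text
t: 18.02
ee_pos: [0.6838, 0.0302, 0.0824]
eef_rot: [[-0.001, 1.0, 0.0], [1.0, 0.001, 0.001], [0.001, 0.0, -1.0]]
ft_force: [-0.1, -0.2, -0.9]
gripper_width: 0.0358
grasp_force: 0.0
```

Run:
```python
from h import *
from rig import cams
c=cams.get_image('wrist');g=cv2.cvtColor(c['pixels'],cv2.COLOR_BGR2GRAY)
m=(g>110).astype(np.uint8);m[195:]=0;m[:,:120]=0
n,l,s,ce=cv2.connectedComponentsWithStats(m)
i=1+s[1:,4].argmax();x,y,w,h,a=s[i];print(s[i])
xs=np.where(l[y]==i)[0];P=[[xs.mean(),y],[x,0],[x+w,0]]
for j in(1,2):
    col=x if j==1 else x+w-1; P[j][1]=np.where(l[:,col]==i)[0].mean()
print(plane(c,P,.076))
```

```text
[  158    48   196   147 13390]
[[0.68317649 0.12020327 0.076     ]
 [0.64307908 0.08270607 0.076     ]
 [0.72502713 0.07975377 0.076     ]]
```

{"method": "carry_out", "body": {"rows": [[[36, -0.02, 0, 0, 0], [0, -0.02, 0, -0.15, 0], [0, -0.02, 0, -0.27, 0], [0, -0.02, 0, -0.27, 0], [0, 0.1, 0, -0.27, 0], [0, 0.177, 0, -0.27, 0], [0, 0.177, 0, -0.27, 0]]]}}

```text
t: 18.95
ee_pos: [0.6831, 0.0843, 0.1622]
eef_rot: [[-0.003, 1.0, -0.002], [1.0, 0.003, 0.0], [0.0, -0.002, -1.0]]
ft_force: [1.2, -0.2, -0.1]
gripper_width: -0.0002
grasp_force: 0.0
```

{"method": "carry_out", "body": {"rows": [[[0, 0, 0, 0.1, 0], [0, 0, 0, 0.2, 0], [0, 0, 0, 0.25, 0], [0, 0, 0, 0.27, 0], [0, 0, 0, 0.27, 0]]]}}

```text
t: 19.58
ee_pos: [0.6841, 0.0825, 0.0828]
eef_rot: [[-0.0, 1.0, 0.001], [1.0, 0.0, -0.0], [-0.0, 0.001, -1.0]]
ft_force: [0.7, -0.7, 1.1]
gripper_width: 0.0
grasp_force: 0.0
```

{"method": "carry_out", "body": {"rows": [[[0, 0.02, 0, 0, 0], [0, 0.04, 0, 0, 0], [0, 0.07, 0, 0, 0], [0, 0.1, 0, 0, 0], [0, 0.13, 0, 0, 0], [0, 0.16, 0, 0, 0], [0, 0.19, 0, 0, 0], [0, 0.21, 0, 0, 0], [0, 0.22, 0, 0, 0], [0, 0.22, 0, 0, 0]]]}}

```text
t: 20.82
ee_pos: [0.6835, 0.1494, 0.082]
eef_rot: [[-0.001, 1.0, -0.0], [1.0, 0.001, 0.001], [0.001, -0.0, -1.0]]
ft_force: [0.7, -0.5, 0.9]
gripper_width: -0.0001
grasp_force: 0.4
```

{"method": "carry_out", "body": {"rows": [[[0, -0.02, 0, 0, 0], [0, -0.02, 0, -0.15, 0], [0, -0.02, 0, -0.27, 0], [40, -0.02, 0, -0.27, 0], [40, -0.15, -0.15, -0.27, 0], [40, -0.3, -0.3, -0.27, 0], [40, -0.45, -0.45, -0.27, 0], [40, -0.6, -0.6, -0.27, 0], [40, -0.75, -0.624, -0.27, 0], [40, -0.75, -0.624, -0.27, 0]]]}}

```text
t: 22.08
ee_pos: [0.4951, -0.0785, 0.1621]
eef_rot: [[0.004, 1.0, -0.002], [1.0, -0.004, 0.001], [0.001, -0.002, -1.0]]
ft_force: [0.3, 0.1, 0.3]
gripper_width: 0.04
grasp_force: 0.0
```

Run:
```python
from h import *
from rig import cams
for v in('top','scene'): print(v,*[o for o in see(v)[1] if .4<o[0]<.75 and abs(o[1])<.22],sep='\n')
c=cams.get_image('wrist');cv2.imwrite('pics/w4.png',c['pixels'])
g=cv2.cvtColor(c['pixels'],cv2.COLOR_BGR2GRAY)
cs,hi=cv2.findContours((g>100).astype(np.uint8),cv2.RETR_CCOMP,cv2.CHAIN_APPROX_NONE)
for i,k in enumerate(cs):
    if cv2.contourArea(k)>1500: e=cv2.fitEllipse(k);print(hi[0][i][3],e,plane(c,[e[0]],.08))
```

```text
top
[5.77000e-01 1.33000e-01 2.33159e+02 1.83059e+02 1.73390e+01 1.77640e+01]
[6.83000e-01 1.34000e-01 2.33756e+02 1.49054e+02 1.71230e+01 1.78110e+01]
scene
[6.86000e-01 1.35000e-01 2.56781e+02 2.17409e+02 1.52510e+01 1.87500e+01]
[5.80000e-01 1.34000e-01 2.71487e+02 1.88011e+02 1.37340e+01 1.75030e+01]
-1 ((255.8770294189453, 316.3839416503906), (27.351146697998047, 124.19254302978516), 90.1971664428711) [[ 0.49562483 -0.17090078  0.08      ]]
-1 ((487.50701904296875, 317.6650085449219), (45.41316223144531, 82.8677978515625), 116.59247589111328) [[ 0.69226335 -0.17940571  0.08      ]]
-1 ((210.48959350585938, 223.0841827392578), (98.34835815429688, 108.55632781982422), 107.27366638183594) [[ 0.4634171  -0.09048734  0.08      ]]
-1 ((50.97757339477539, 161.28411865234375), (131.0670166015625, 353.1974182128906), 1.0153052806854248) [[ 0.3528449  -0.04484829  0.08      ]]
```

View pics/w4.png

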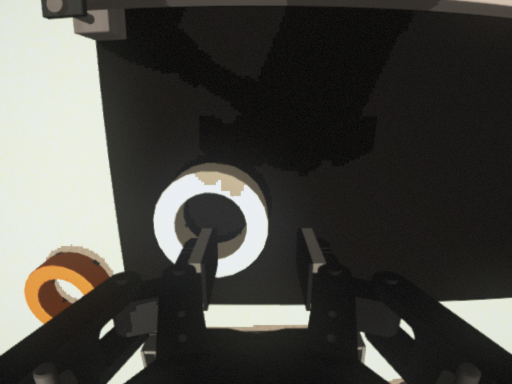

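Both worn rings are clear at y ≈ 0.133. The wrist view shows ring 1 centred near (211,222), with the gripper opening over its +x wall once it moves back slightly.

{"method": "carry_out", "body": {"rows": [[[40, -0.05, 0, 0, 0], [40, -0.05, 0, 0.1, 0], [40, -0.05, 0, 0.2, 0], [40, -0.05, 0, 0.26, 0], [40, -0.05, 0, 0.285, 0], [40, -0.05, 0, 0.285, 0]]]}}

```text
t: 22.98
ee_pos: [0.4967, -0.0912, 0.0777]
eef_rot: [[-0.001, 1.0, -0.0], [1.0, 0.001, 0.0], [0.0, -0.0, -1.0]]
ft_force: [0.2, -0.7, 0.3]
gripper_width: 0.0405
grasp_force: 0.0
```

{"method": "carry_out", "body": {"rows": [[[10, 0, 0, 0, 0], [10, 0, 0, 0, 0], [10, 0, 0, 0, 0], [10, 0, 0, 0, 0], [10, 0, 0, 0, 0], [10, 0, 0, 0, 0]]]}}

```text
t: 23.72
ee_pos: [0.4976, -0.0918, 0.079]
eef_rot: [[-0.0, 1.0, 0.002], [1.0, 0.0, -0.001], [-0.001, 0.002, -1.0]]
ft_force: [-0.4, -0.8, 6.3]
gripper_width: 0.0164
grasp_force: 64.3
```

{"method": "carry_out", "body": {"rows": [[[10, 0, 0, -0.03, 0], [10, 0, 0, -0.08, 0], [10, 0, 0, -0.15, 0], [10, 0, 0, -0.15, 0]]]}}

```text
t: 24.22
ee_pos: [0.4979, -0.0918, 0.1248]
eef_rot: [[-0.001, 1.0, 0.004], [1.0, 0.001, -0.002], [-0.002, 0.004, -1.0]]
ft_force: [0.9, -0.1, -3.6]
gripper_width: 0.0165
grasp_force: 61.3
```

Run:
```python
from rig import cams
import cv2, numpy as np
s=cams.get_image('scene')['pixels'];w=cams.get_image('wrist')['pixels']
a=cv2.resize(s[90:290,90:310],(440,400));b=cv2.resize(w,(350,262));c=np.zeros((400,790,3),np.uint8);c[:,:440]=a;c[:262,440:]=b
cv2.imwrite('pics/p5.png',c)
```

```text
(no output)
```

View pics/p5.png

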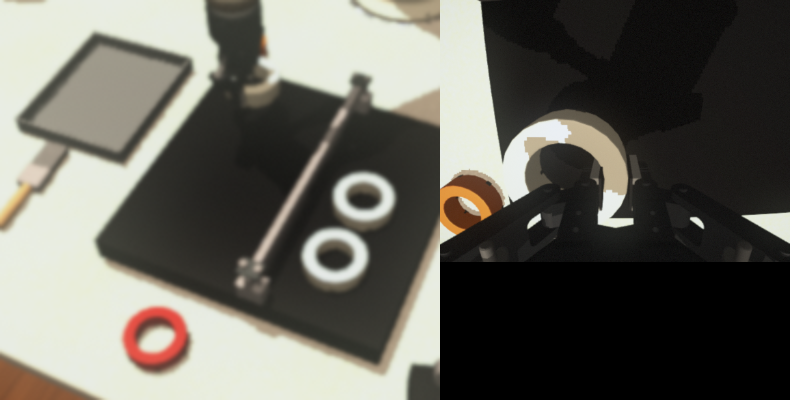

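The ring is held level.

{"method": "carry_out", "body": {"rows": [[[10, -0.1, 0.02, 0, 0], [10, -0.25, 0.05, 0, 0], [10, -0.4, 0.08, 0, 0], [10, -0.55, 0.104, 0, 0], [10, -0.7, 0.104, 0, 0], [10, -0.8, 0.104, 0, 0], [10, -0.85, 0.104, 0, 0], [10, -0.85, 0.104, 0, 0]]]}}

```text
t: 25.32
ee_pos: [0.5275, -0.3462, 0.1219]
eef_rot: [[0.0, 1.0, -0.001], [1.0, -0.0, 0.001], [0.001, -0.001, -1.0]]
ft_force: [0.2, 0.1, -3.8]
gripper_width: 0.0163
grasp_force: 61.3
```

Run:
```python
from rig import cams
import cv2, numpy as np
s=cams.get_image('scene')['pixels'];w=cams.get_image('top')['pixels']
a=cv2.resize(s[60:240,60:260],(400,360));b=cv2.resize(w[140:280,300:450],(390,364));c=np.zeros((364,790,3),np.uint8);c[:360,:400]=a;c[:,400:]=b
cv2.imwrite('pics/p6.png',c)
```

```text
(no output)
```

View pics/p6.png

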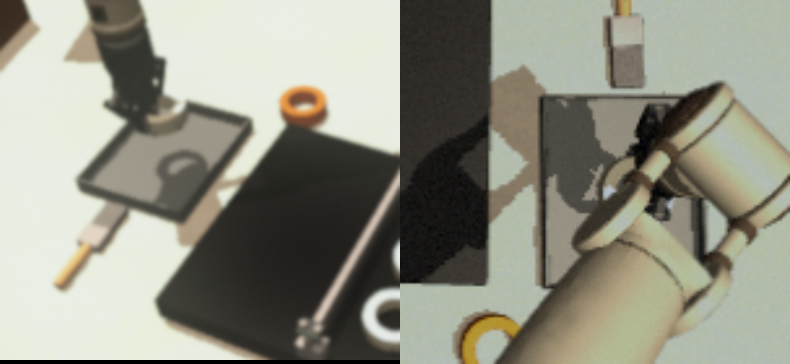

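The ring hangs level over the tray and clear of the brush.

{"method": "carry_out", "body": {"rows": [[[10, 0, 0, 0.08, 0], [10, 0, 0, 0.16, 0], [10, 0, 0, 0.23, 0], [10, 0, 0, 0.265, 0], [10, 0, 0, 0.28, 0], [10, 0, 0, 0.285, 0], [10, 0, 0, 0.285, 0]]]}}

```text
t: 26.3
ee_pos: [0.5284, -0.3468, 0.0381]
eef_rot: [[-0.0, 1.0, 0.001], [1.0, 0.0, -0.001], [-0.001, 0.001, -1.0]]
ft_force: [-0.5, -0.8, -3.2]
gripper_width: 0.0163
grasp_force: 61.3
```

{"method": "carry_out", "body": {"rows": [[[10, 0, 0, 0.004, 0], [10, 0, 0, 0.008, 0], [10, 0, 0, 0.008, 0]]]}}

```text
t: 26.68
ee_pos: [0.5279, -0.3463, 0.0348]
eef_rot: [[-0.0, 1.0, -0.0], [1.0, 0.0, 0.0], [0.0, -0.0, -1.0]]
ft_force: [-0.2, 0.3, -4.1]
gripper_width: 0.0161
grasp_force: 61.3
```

{"method": "carry_out", "body": {"rows": [[[10, 0, 0, 0.003, 0], [10, 0, 0, 0.006, 0], [10, 0, 0, 0.006, 0]]]}}

```text
t: 27.05
ee_pos: [0.528, -0.3463, 0.0332]
eef_rot: [[-0.0, 1.0, 0.0], [1.0, 0.0, -0.0], [-0.0, 0.0, -1.0]]
ft_force: [0.0, 0.2, -2.6]
gripper_width: 0.016
grasp_force: 61.3
```

{"method": "carry_out", "body": {"rows": [[[36, 0, 0, 0, 0], [36, 0, 0, 0, 0], [36, 0, 0, 0, 0], [36, 0, 0, -0.05, 0], [36, 0, 0, -0.2, 0], [36, 0, 0, -0.4, 0], [36, 0, 0, -0.6, 0], [36, -0.3, 0, -0.6, 0], [36, -0.6, 0, -0.6, 0], [36, -0.6, 0, -0.6, 0]]]}}

```text
t: 28.3
ee_pos: [0.5279, -0.5284, 0.215]
eef_rot: [[-0.0, 1.0, 0.001], [1.0, 0.0, -0.002], [-0.002, 0.001, -1.0]]
ft_force: [-0.5, -0.6, -0.1]
gripper_width: 0.0363
grasp_force: 0.0
```

Run:
```python
from h import *
c,o=see('scene');print(*[x for x in o if .35<x[0]<.75 and -.5<x[1]<.22],sep='\n')
s=c['pixels'];w=see('top')[0]['pixels']
a=cv2.resize(s[80:280,80:340],(480,369));b=cv2.resize(w[110:270,190:430],(310,207));d=np.zeros((370,790,3),np.uint8);d[:369,:480]=a;d[:207,480:]=b
cv2.imwrite('pics/p7.png',d)
```

```text
[6.86000e-01 1.35000e-01 2.56803e+02 2.17376e+02 1.53420e+01 1.87350e+01]
[5.79000e-01 1.34000e-01 2.71471e+02 1.87975e+02 1.38070e+01 1.74930e+01]
[  0.531  -0.313 144.256 132.967   8.917  15.504]
```

View pics/p7.png

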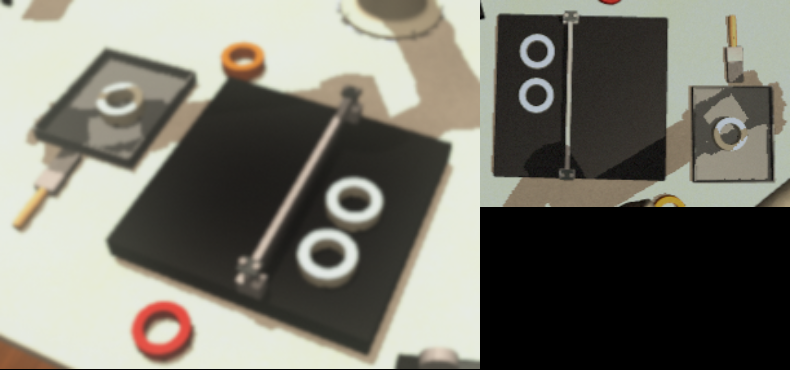

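The good ring lies flat in the middle of the tray, at (730,133) in the top inset. Both worn rings lie clear beyond the bar and the arm touches nothing.

```bash
python3 -c "
from rig import workorder
print(workorder.hand_in())"
```

```text
the job is handed in; nothing more can be done
None
```

Job handed in (no verdict returned): two worn rings slid under the straightedge and lie about 78 mm beyond its middle line; the third, judged good because it measured about 4 mm taller and the other two passed (not itself tried at the gauge), lies flat in the tray.

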